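# Read a bar on the measuring plate under a magnifier

### The job

Push the metal bar on the measuring plate until it lies flat and flush against both the long fence and the end stop. Then draw the reading magnifier out of its sloping stand, turn it level and finish holding it still in the gripper, its lens centred over the free end of the bar (the end away from the end stop) and about 100 mm above the bar, clear of everything. Do not let go of it at the end, leave the bar flush, and leave the weight, the specimen mount and the jar alone.

Things in the scene. Friction and masses are not known exactly. Their poses are not given: they have to be found in the camera images.
- plate: Fixed grey measuring plate, 130 (its x) by 200 (y) by 10 mm thick, origin at the centre of its underside, on the bench. On it two steel strips, 8 mm thick, rise 6 mm: the fence (inner face x = +50 mm, from y = -100 to +90) and the end stop (inner face y = +85 mm, from x = -17 to +58). At yaw 0 the fence is on the side away from the robot, the end stop on the robot's left.
- bar_home (a point): Point fixed on the plate, at (38, 25, 19) mm in its frame and with its axes: where bar_mid lies when the bar is home against both the fence and the end stop.
- bar_mid (a point): Centre of the loose aluminium bar, 24 mm (its x) by 120 mm (its y) by 18 mm high, 0.11 to 0.2 kg, lying flat on the plate (its top 28 mm above the bench), 24 to 46 mm short of the fence and 19 to 47 mm short of the end stop, up to 12 degrees askew. Its y axis points to its end nearer the end stop.
- bar_free_end (a point): Centre of the bar's free end face, 60 mm from bar_mid along the bar's -y, 9 mm below the bar's top.
- stand: Fixed white stand, 120 (x) by 96 (y) by 100 mm high, origin on the bench under it. Its pocket slopes at 50 degrees from the level: the way out is up along (cos 50, 0, sin 50) in this frame. It holds the lower 35 mm of the magnifier's head with 1 to 2.5 mm of play; a tongue 14 mm wide supports the magnifier from beneath as far as 53 mm from the lens centre, handle side.
- lens (a point): Centre of the lens of the loose reading magnifier (0.1 to 0.16 kg, mass centre 25 mm from here towards the handle). Dark frame 60 (its x) by 70 (y) by 12 mm thick. +x points along the handle to its tail, z is square to the lens. At the start the lens is low in the stand, the handle rising along the stand's +x at 50 degrees. Level when z is vertical, pointing up.
- handle (a point): Point in the middle of the magnifier's straight grey handle, 80 mm from the lens centre along +x; same axes as lens. The handle is 18 mm wide (y) by 12 mm thick (z), from 30 to 145 mm from the lens centre, free all round from 53 mm on. It can be pinched across its 18 mm width from above or at a tilt.
- weight: Bystander: loose brass weight, 38 mm across, 65 mm high, origin under its centre. Leave alone.
- mount: Bystander: loose black specimen mount, disc 40 mm across, 22 mm high, origin under its centre. Leave alone.
- jar: Bystander: loose amber glass jar, 48 mm across, 75 mm high, origin under its centre. Leave alone.
Mind the look-alikes: they are no part of the job. Of the things like the part that bears bar_mid, leave any that is green or red; of the rest the smaller one is meant.

How it is judged:
By the outcome, as a careful person would: the job done as asked, in the order asked, and still so for the second after the job is handed in, while the arm keeps its last pose, push and grip.
It also fails if it takes over 64 s, if anything falls off the work surface, if the arm or the gripper's body presses on something with over 40 N, if the wrist force passes 120 N, or if a joint passes its speed limit or range.

### The arm

A 7-joint arm with a two-finger parallel gripper is mounted at the origin on the work surface. World frame = base frame: x ahead of the robot, y to its left, z up, the work surface at z = 0. Lengths are in m, angles in degrees, forces in N, time in s.
With the tool pointing down it reaches from about 0.425 to 0.875 m from the base axis. Payload 4.7 kg.
Tool frame: the origin (TCP) lies at the very end of the fingers, on their centre line; the grasp point (between the pads) lies env.hold_point_z behind it (env.hold_point_z is the distance from the TCP to the grasp point, in m); z points along the fingers, y is the line along which they close (so a half turn about z gives the same grasp; the last joint's range is limited). The gripper opens to 87 mm and grips with 3 to 60 N. Pads are 19 mm wide; open, the fingers measure 117 mm over their backs; the gripper's body (75 mm by 190 mm) begins 51 mm behind the grasp point.
Start: joints at [65.724, 18.392, -4.016, 83.108, 1.295, 78.541, -3.26], TCP at [0.276, -0.589, 0.193] pointing down, gripper open.
Joint ranges: [-163.93, 163.93], [-17.29, 119.83], [-79.2, 71.16], [3.27, 140.29], [-89.18, 269.18], [5.43, 117.66], [-154.24, 154.24]. Speed limits (degrees/s): [147.25, 147.25, 180, 180, 180, 180, 180].

### API

Orientations are given as [roll, pitch, yaw] about the fixed x, y, z axes, in that order (R = Rz(yaw) Ry(pitch) Rx(roll)).
In Python, from cell import env gives the robot as it stands.
- The arm moves only by the shell command python3 -m jog 'ROWS' [FORCE]. ROWS is JSON, a list of rows, each an object with "dp": the shift along the tool's x, y, z in cm, a list of three; "twist": the turn about the tool's z in degrees; "fingers": the opening, from 0 (shut) to 1 (fully open). A call has 1 to 8 rows; each row is the pose to reach, as a shift and turn from the pose commanded when the call began, along the tool's axes at that moment; what a row does not reach only later rows make up. A row lasts 1/8 s, in which the tool goes at most 62.5 mm and 10.7 degrees, less where a joint would pass 70% of its speed; a pose out of reach is approached as far as the arm can. A call with a gripper value outside its range is refused whole. The fingers move at their own pace and stop on an object; FORCE is the grip in N (left out, the last holds). Time passes only in rows, so rows that repeat a pose let the fingers close. It gives the time, the measured TCP pose, the force, the opening and the grip force at its end, in the units of the state.
- env.get_obs(): the state, without advancing time (a new reading comes with each control period).
- env.read_camera(name): name is "side" or "top" or "wrist"; returns a dict with "pixels" (384x512x3 uint8, blue, green, red), "depth" (384x512 float32, m along the optical axis (not along the pixel's ray), 0 where there is no reading), "fx", "fy", "cx", "cy" (pixels), "rvec" (rotation vector, rad) and "tvec" (3), from world to camera coordinates, as OpenCV has them. Camera axes: x right, y down, z forward; pixel columns grow to the right and rows downward; lengths in m; the calibration is good to about 2 mm. A picture is of the moment at which its call begins.
- env.sign_off(): hands the job in; it is judged then, once.
The state is a dict: "time_s": time; "qpos": joint angles; "joint_velocities": joint speeds; "effort": joint torques, N m; "tool_pos": TCP position; "tool_rot": TCP orientation; "force": force on the tool from outside, world axes, zero at the start; "wrist_torque": the same for the moment, N m; "grip_width": finger opening in m; "grasp_force": force on a finger pad.
Only numpy, scipy, OpenCV 4.12 (cv2) and the standard library are available. Lean on these libraries where they do the work, as an engineer would, in place of code of your own. Each camera call takes 0.05 s, during which the arm holds its last target. There are 200 camera calls.

## Working session

There is one attempt and no reset: what is moved stays moved. The work goes in short steps, Python scripts to look and compute and a shell command to move; the robot and the scene stay as the last step left them, time stands still between calls to the robot, and variables do not carry over. Pictures are saved under pics/ and viewed, at most 10 in all, crops included, and the job is handed in when it is done.

```bash
ls; mkdir -p pics
cat > h.py <<'E'
import numpy as np, cv2
from cell import env
from scipy.spatial.transform import Rotation as Ro
def cam(n): 
    c=env.read_camera(n); c['R']=cv2.Rodrigues(np.array(c['rvec'],float))[0]; c['t']=np.array(c['tvec'],float).ravel(); return c
def cloud(c):
    d=c['depth']; v,u=np.mgrid[:d.shape[0],:d.shape[1]]
    P=np.stack([(u-c['cx'])/c['fx']*d,(v-c['cy'])/c['fy']*d,d],-1)
    W=(P-c['t'])@c['R']; W[d==0]=np.nan; return W
def plane(c,u,v,z):
    r=np.array([(u-c['cx'])/c['fx'],(v-c['cy'])/c['fy'],1])@c['R']; o=-c['t']@c['R']
    return o+r*(z-o[2])/r[2]
def tool():
    o=env.get_obs(); return np.array(o['tool_pos']),Ro.from_euler('xyz',o['tool_rot'],degrees=True).as_matrix()
E
python3 - <<'E'
from h import *
o=env.get_obs(); print({k:np.round(v,3).tolist() for k,v in o.items()}, env.hold_point_z)
a=cam('top');b=cam('side')
for n,c in (('top',a),('side',b)): print(n,-c['t']@c['R'],c['R'][2],c['fx']); cv2.imwrite(f'pics/{n}0.png',c['pixels'])
import pickle; pickle.dump((a,b),open('c0.pkl','wb'))
E
```

```text
pics
{'time_s': 0.0, 'qpos': [65.724, 18.441, -4.016, 83.173, 1.298, 78.539, -3.262], 'joint_velocities': [-0.018, -0.043, 0.061, -0.064, -0.099, 0.012, -0.004], 'effort': [0.0, -49.128, -0.404, -31.253, -0.064, 0.044, 0.0], 'tool_pos': [0.275, -0.588, 0.192], 'tool_rot': [-179.892, 0.008, 25.085], 'force': [1.106, 0.311, 0.57], 'wrist_torque': [-0.009, -0.064, 0.006], 'grasp_force': 0.0, 'grip_width': 0.087} 0.0187
top [0.42553924 0.01407836 1.15141318] [ 0.11816242  0.00878454 -0.99295542] 384.20209454262834
side [0.19791794 1.04478208 0.74991641] [ 0.27988326 -0.81209856 -0.51201688] 391.2571312131597
```

View pics/top0.png

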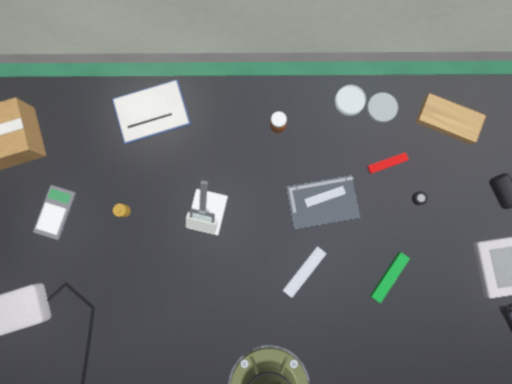

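View pics/side0.png

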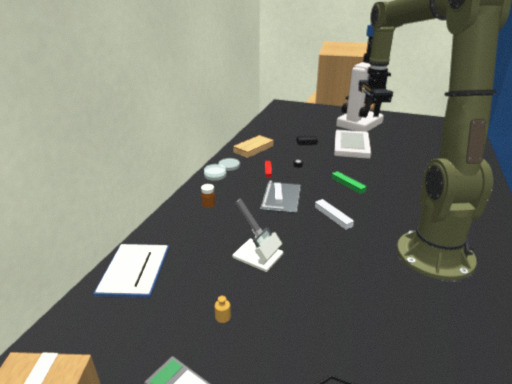

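Top view: the candidates for the bar are a light bar on the plate (325,197), a longer white bar (305,272), a green one (391,277) and a red one (388,163). I choose the one on the plate, since it is neither green nor red and is the smaller of the rest. The stand is at (207,212) with its handle rising towards (203,183). The jar is at (279,121), the weight at (122,210) and the mount at (420,198).

Run:
```python
from h import *; import pickle
a,b=pickle.load(open('c0.pkl','rb'))
for n,u,v,z in [('bar',325,197,.028),('long',305,272,.02),('plate',323,202,.01),('stand',207,212,.05),('tail',203,183,.15),('jar',279,121,.06),('weight',122,210,.05),('mount',420,198,.02),('red',388,163,.01)]: print(n,plane(a,u,v,z).round(3))
W=cloud(a); print('tail depth',W[183,203],'bar',W[197,325],'standtop',W[200,195],W[225,205])
img=a['pixels'][150:290,150:440]
cv2.imwrite('pics/crop1.png',cv2.resize(img,None,fx=2.75,fy=2.75,interpolation=cv2.INTER_CUBIC))
```

```text
bar [ 0.543 -0.168  0.028]
long [ 0.326 -0.107  0.02 ]
plate [ 0.53  -0.164  0.01 ]
stand [0.497 0.175 0.05 ]
tail [0.567 0.172 0.15 ]
jar [ 0.763 -0.033  0.06 ]
weight [0.503 0.42  0.05 ]
mount [ 0.54  -0.449  0.02 ]
red [ 0.647 -0.362  0.01 ]
tail depth [0.56321942 0.16777246 0.17847684] bar [ 0.54243047 -0.16749717  0.02970442] standtop [0.53569167 0.21724523 0.01101919] [0.45973616 0.17862568 0.06049682]
```

View pics/crop1.png

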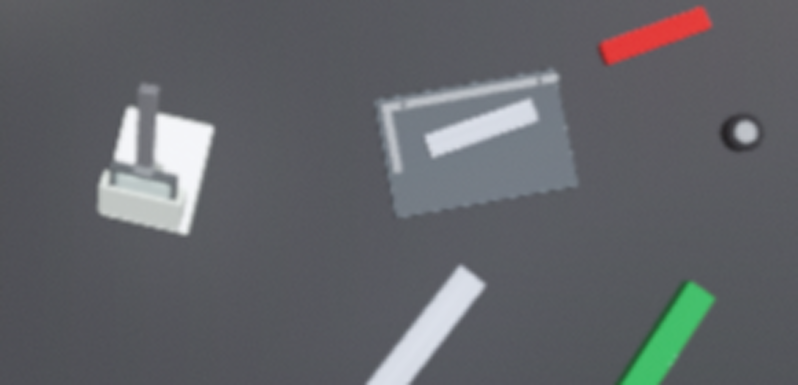

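Crop check: the chosen bar is on the plate, about 10° askew. The fence is on the far side and the end stop on the left. The handle rises away from the robot. I now go above the plate for a close look, turning to the plate's yaw of about 9.6°.

```bash
python3 -m jog '[{"dp":[4.5,-3.5,-3],"twist":4,"fingers":1},{"dp":[9.5,-7,-6],"twist":8,"fingers":1},{"dp":[14,-10.5,-6],"twist":12,"fingers":1},{"dp":[18.5,-14,-6],"twist":15.5,"fingers":1},{"dp":[23,-17.5,-6],"twist":15.5,"fingers":0.5},{"dp":[27.5,-20.5,-6],"twist":15.5,"fingers":0},{"dp":[32,-24,-6],"twist":15.5,"fingers":0},{"dp":[36,-28,-6],"twist":15.5,"fingers":0}]'
python3 -m jog '[{"dp":[0,0,0],"twist":0,"fingers":0}]'
python3 - <<'E'
from h import *; import pickle
c=cam('wrist'); pickle.dump(c,open('w1.pkl','wb')); print(tool()[0],env.get_obs()['tool_rot'],-c['t']@c['R'],c['R'][2],c['fx'])
cv2.imwrite('pics/w1.png',c['pixels'])
E
```

```text
time_s: 1.1
tool_pos: [0.4834, -0.1807, 0.2523]
tool_rot: [-180.0, 0.0, 9.6]
force: [1.8, -0.1, 0.0]
grip_width: 0.0547
grasp_force: 0.0
time_s: 1.23
tool_pos: [0.4846, -0.1765, 0.2527]
tool_rot: [-179.9, -0.0, 10.2]
force: [-0.1, -0.1, 0.0]
grip_width: 0.0454
grasp_force: 0.0
[ 0.48340329 -0.1801488   0.25257475] [1.79999060e+02 2.42493577e-02 9.87780363e+00] [ 0.55618643 -0.16507471  0.44547207] [-0.26212179 -0.04476296 -0.96399608] 309.5703085143543
```

View pics/w1.png

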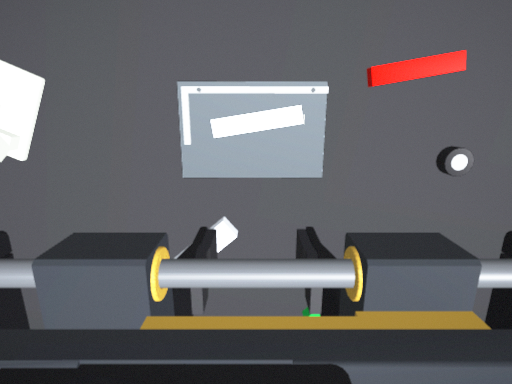

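The wrist view shows the plate (180–328, 82–178), the bar (212–304, 105–138), the fence along the top edge and the end stop at the left. I measure the bar top and the plate contours.

```bash
cat > m.py <<'E'
from h import *
def barplate(c):
    im=c['pixels']; W=cloud(c); roi=np.zeros(im.shape[:2],np.uint8)
    near=(abs(W[...,0]-.535)<.14)&(abs(W[...,1]+.165)<.16)
    mb=((im.min(2)>150)&near&(W[...,2]>.0225)&(W[...,2]<.04)).astype(np.uint8)
    mb=cv2.morphologyEx(mb,cv2.MORPH_OPEN,np.ones((3,3)))
    def rect(m,z):
        k=max(cv2.findContours(m,cv2.RETR_EXTERNAL,cv2.CHAIN_APPROX_NONE)[0],key=cv2.contourArea)
        P=np.array([plane(c,u,v,z)[:2] for u,v in k[:,0]])*1000
        r=cv2.minAreaRect(P.astype(np.float32)); bx=cv2.boxPoints(r); e=[bx[1]-bx[0],bx[2]-bx[1]]; e=max(e,key=np.linalg.norm)
        if e[1]<0:e=-e
        return np.array(r[0]),sorted(r[1]),np.degrees(np.arctan2(-e[0],e[1]))
    mp=((W[...,2]>.005)&(W[...,2]<.04)&near&(im.max(2)>60)).astype(np.uint8)
    mp=cv2.morphologyEx(mp,cv2.MORPH_OPEN,np.ones((3,3)))
    return rect(mb,.028),rect(mp,.010)
def rel(b,p):
    t=np.radians(p[2]); R=np.array([[np.cos(t),-np.sin(t)],[np.sin(t),np.cos(t)]]); return (b[0]-p[0])@R
E
python3 - <<'E'
from m import *; import pickle
c=pickle.load(open('w1.pkl','rb')); b,p=barplate(c); print(b,p,rel(b,p))
E
```

```text
(array([ 543.5579834 , -167.48782349]), [23.9837703704834, 119.84190368652344], np.float32(19.02149)) (array([ 529.34002686, -164.23196411]), [128.2039794921875, 201.32577514648438], np.float32(10.055842)) [13.43104197 -5.68841076]
```

```bash
python3 -m jog '[{"dp":[0,0,5],"twist":-0.5,"fingers":0},{"dp":[0,0,10],"twist":-0.5,"fingers":0},{"dp":[0,0,15],"twist":-0.5,"fingers":0},{"dp":[0,0,19],"twist":-0.5,"fingers":0},{"dp":[0,0,22],"twist":-0.5,"fingers":0},{"dp":[0,0,23.8],"twist":-0.5,"fingers":0},{"dp":[0,0,23.8],"twist":-0.5,"fingers":0},{"dp":[0,0,23.8],"twist":-0.5,"fingers":0}]' 10
python3 -m jog '[{"dp":[1,0,0],"twist":0,"fingers":0},{"dp":[2,0,0],"twist":0,"fingers":0},{"dp":[2.8,0,0],"twist":0,"fingers":0},{"dp":[3.4,0,0],"twist":0,"fingers":0},{"dp":[3.9,0,0],"twist":0,"fingers":0},{"dp":[4.4,0,0],"twist":0,"fingers":0},{"dp":[4.9,0,0],"twist":0,"fingers":0},{"dp":[5.4,0,0],"twist":0,"fingers":0}]'
```

```text
time_s: 2.28
tool_pos: [0.4838, -0.1833, 0.0159]
tool_rot: [179.9, -0.1, 10.1]
force: [-0.1, 0.5, -1.3]
grip_width: 0.0005
grasp_force: 0.0
time_s: 3.28
tool_pos: [0.5363, -0.1731, 0.0147]
tool_rot: [180.0, 0.0, 10.1]
force: [0.2, 0.1, 0.4]
grip_width: 0.0009
grasp_force: 0.0
```

```bash
python3 -m jog '[{"dp":[0.4,0,0],"twist":0,"fingers":0},{"dp":[0.7,0,0],"twist":0,"fingers":0},{"dp":[0.9,0,0],"twist":0,"fingers":0},{"dp":[1.0,0,0],"twist":0,"fingers":0},{"dp":[1.1,0,0],"twist":0,"fingers":0},{"dp":[1.1,0,0],"twist":0,"fingers":0}]'
python3 - <<'E'
from m import *
c=cam('wrist'); cv2.imwrite('pics/w2.png',c['pixels']); b,p=barplate(c); print(tool()[0],b,p,rel(b,p))
E
```

```text
time_s: 4.03
tool_pos: [0.5469, -0.1712, 0.0148]
tool_rot: [180.0, -0.0, 10.1]
force: [0.6, 0.6, -0.2]
grip_width: 0.0005
grasp_force: 0.0
[ 0.54680709 -0.17116949  0.01472465] (array([ 556.22705078, -165.63252258]), [19.410400390625, 118.58116149902344], np.float32(9.997197)) (array([ 556.76696777, -159.99206543]), [75.90398406982422, 203.0884552001953], np.float32(9.994757)) [-1.5106698  -5.46114862]
```

View pics/w2.png

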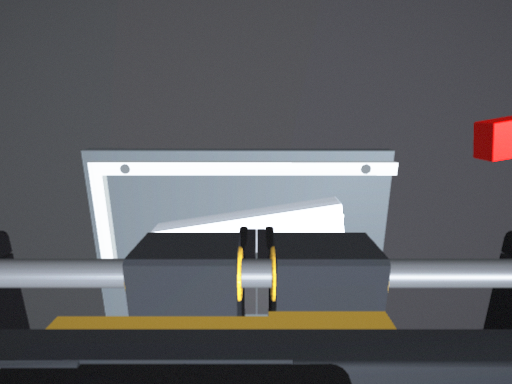

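The wrist view shows the bar still askew, with its far top edge from about (160,233) to (341,207), and a gap to the fence at row 175. I compute that edge in the plate frame.

```bash
cat >> m.py <<'E'
P0=np.array([.52934,-.16423]);tp=np.radians(10.06);RP=np.array([[np.cos(tp),-np.sin(tp)],[np.sin(tp),np.cos(tp)]])
def toplate(p): return (np.asarray(p)[...,:2]-P0)@RP*1000
def edge(c,z=.028):
    # far (top-of-image) edge of bar top face
    W=cloud(c); m=((c['pixels'].min(2)>150)&(W[...,2]>.0235)&(W[...,2]<.034))
    out=[]
    for u in range(0,512,8):
        v=np.where(m[:,u])[0]
        if len(v)>2: out.append(toplate(plane(c,u,v[0]-.5,z)))
    return np.array(out)
E
python3 - <<'E'
from m import *
c=cam('wrist'); print(edge(c).round(1).tolist())
print(toplate(tool()[0]))
for u,v,z in [(100,162,.016),(390,162,.016),(100,175,.016),(390,175,.016)]: print(toplate(plane(c,u,v,z)).round(1))
E
```

```text
[[18.2, 53.7], [18.9, 48.7], [19.5, 43.7], [20.8, 38.6], [21.5, 33.7], [22.1, 28.7], [22.8, 23.7], [23.4, 18.8], [24.1, 13.8], [25.4, 8.9], [26.0, 4.0], [27.3, -1.0], [27.9, -5.9], [27.9, -10.7], [29.2, -15.6], [29.8, -20.5], [30.5, -25.4], [31.1, -30.2], [31.7, -35.1], [33.0, -39.9], [33.6, -44.7], [34.3, -49.5], [35.5, -54.3], [36.1, -59.1], [19.4, -65.1]]
[15.9857807  -9.91024166]
[58.4 86.3]
[ 58.2 -94.1]
[50.2 87.4]
[ 50.  -95.1]
```

Run:
```python
from m import *
c=cam('wrist');W=cloud(c)
for v in range(196,250,4): print(v,[(*toplate(W[v,u]).round(0).tolist(),round(W[v,u,2]*1000),int(c['pixels'][v,u].min())) for u in (200,250,300)])
s=cam('side'); x=s['pixels'][150:230,230:330]; cv2.imwrite('pics/s2.png',cv2.resize(x,None,fx=6,fy=6,interpolation=cv2.INTER_CUBIC))
```

```text
196 [(35.0, 26.0, 11, 151), (35.0, -7.0, 10, 154), (35.0, -40.0, 11, 161)]
200 [(32.0, 26.0, 11, 151), (32.0, -7.0, 10, 155), (32.0, -40.0, 10, 160)]
204 [(29.0, 26.0, 11, 149), (29.0, -7.0, 10, 154), (31.0, -39.0, 16, 175)]
208 [(27.0, 27.0, 11, 151), (27.0, -7.0, 12, 157), (31.0, -38.0, 25, 186)]
212 [(23.0, 27.0, 9, 151), (26.0, -7.0, 17, 177), (30.0, -37.0, 29, 255)]
216 [(21.0, 27.0, 11, 155), (26.0, -7.0, 25, 185), (27.0, -38.0, 29, 255)]
220 [(21.0, 26.0, 18, 178), (25.0, -7.0, 29, 255), (24.0, -38.0, 28, 255)]
224 [(22.0, 24.0, 27, 224), (22.0, -7.0, 29, 255), (22.0, -38.0, 30, 255)]
228 [(19.0, 24.0, 29, 255), (19.0, -7.0, 28, 251), (19.0, -38.0, 27, 255)]
232 [(17.0, 24.0, 30, 248), (25.0, -7.0, 49, 38), (17.0, -38.0, 28, 246)]
236 [(53.0, 6.0, 123, 44), (26.0, -8.0, 56, 41), (53.0, -24.0, 123, 44)]
240 [(53.0, 5.0, 125, 43), (25.0, -8.0, 60, 39), (53.0, -23.0, 126, 42)]
244 [(53.0, 5.0, 128, 44), (25.0, -8.0, 66, 38), (54.0, -23.0, 129, 44)]
248 [(53.0, 4.0, 131, 44), (25.0, -8.0, 70, 38), (54.0, -23.0, 132, 45)]
```

View pics/s2.png

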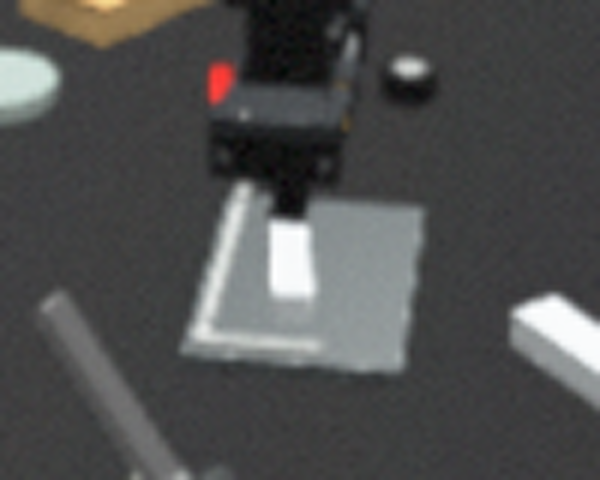

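Side crop: the bar (290,260) has not moved and the gripper's fingers end above it. The wrist depth agrees, so the reported TCP height does not match the visible fingertips. I check that in the first wrist image.

Run:
```python
from m import *; import pickle
for nm in (0,1):
    c=pickle.load(open('w1.pkl','rb')) if nm==0 else cam('wrist')
    W=cloud(c); tp_=np.array([.4834,-.1801,.2526]) if nm==0 else tool()[0]
    yaw=np.radians(9.9); R=np.array([[np.cos(yaw),np.sin(yaw),0],[np.sin(yaw),-np.cos(yaw),0],[0,0,-1]])
    L=(W-tp_)@R*1000
    uv=c['R']@tp_+c['t']; print('TCP pix',uv[:2]/uv[2]*c['fx']+[c['cx'],c['cy']],uv[2])
    m=(abs(L[...,1])<45)&(abs(L[...,0])<40)&(L[...,2]<30 if nm==0 else L[...,2]<-25)&(L[...,2]>-80)
    q=L[m]; o=np.argsort(-q[:,2])[:400:30]; print(q[o].round(0).tolist())
    vv=np.argwhere(m); print(vv.min(0),vv.max(0))
```

```text
TCP pix [259.77948711 227.63150647] 0.20567940512171407
[[10.0, 24.0, -29.0], [12.0, -30.0, -31.0], [12.0, -31.0, -32.0], [11.0, -27.0, -33.0], [11.0, 23.0, -34.0], [4.0, 20.0, -35.0], [11.0, 22.0, -35.0], [13.0, 29.0, -36.0], [11.0, -28.0, -37.0], [12.0, 26.0, -38.0], [11.0, 22.0, -39.0], [12.0, 29.0, -39.0], [12.0, 29.0, -40.0], [10.0, 23.0, -41.0]]
[227 178] [316 335]
TCP pix [254.71265416 225.07863347] 0.2050599306004323
[[9.0, 5.0, -29.0], [10.0, -2.0, -31.0], [9.0, 5.0, -33.0], [11.0, -4.0, -34.0], [9.0, 2.0, -35.0], [10.0, 9.0, -37.0], [9.0, 6.0, -38.0], [10.0, 8.0, -39.0], [9.0, 6.0, -41.0], [11.0, 8.0, -42.0], [9.0, 3.0, -43.0], [10.0, 2.0, -44.0], [11.0, 8.0, -46.0], [11.0, 8.0, -47.0]]
[227 240] [314 273]
```

Run:
```python
from m import *
s=cam('side'); T,R=tool(); W=cloud(s); L=(W-T)@R*1000
m=(abs(L[...,1])<22)&(abs(L[...,0])<16)&(L[...,2]<-12)&(L[...,2]>-75)&(s['pixels'].max(2)<90)
q=L[m]; o=np.argsort(-q[:,2])[:30:3]; print(q[o].round(0).tolist())
for z in (0,.013,.02,.03):
    p=s['R']@(T+[0,0,z])+s['t']; print(z,p[:2]/p[2]*s['fx']+[s['cx'],s['cy']])
vv=np.argwhere(m); print(vv.max(0),vv.min(0))
```

```text
[[-5.0, -2.0, -32.0], [-2.0, -10.0, -40.0], [-5.0, -4.0, -42.0], [2.0, -14.0, -42.0], [-2.0, -10.0, -44.0], [9.0, -12.0, -49.0], [-5.0, -8.0, -52.0], [-1.0, -11.0, -53.0], [-9.0, -12.0, -54.0], [-8.0, -7.0, -56.0]]
0 [277.57039241 193.10600912]
0.013 [277.66331792 190.08458917]
0.02 [277.71370778 188.4461915 ]
0.03 [277.78612655 186.09153626]
[186 280] [181 275]
```

Both cameras put the real fingertips about 28 mm above the reported TCP, and the bar never moved. I back off and come down in small steps, watching the force.

```bash
python3 -m jog '[{"dp":[-3,0,0],"twist":0,"fingers":0},{"dp":[-6.4,0,0],"twist":0,"fingers":0},{"dp":[-6.4,0,0.8],"twist":0,"fingers":0},{"dp":[-6.4,0,1.5],"twist":0,"fingers":0},{"dp":[-6.4,0,1.5],"twist":0,"fingers":0}]'
python3 -m jog '[{"dp":[0,0,0.5],"twist":0,"fingers":0},{"dp":[0,0,0.9],"twist":0,"fingers":0},{"dp":[0,0,0.9],"twist":0,"fingers":0}]'
python3 -m jog '[{"dp":[0,0,0.3],"twist":0,"fingers":0},{"dp":[0,0,0.5],"twist":0,"fingers":0},{"dp":[0,0,0.5],"twist":0,"fingers":0}]'
```

```text
time_s: 4.95
tool_pos: [0.4843, -0.1816, -0.0009]
tool_rot: [-179.9, 0.0, 10.1]
force: [-0.1, -0.2, -0.2]
grip_width: 0.0008
grasp_force: 0.0
time_s: 5.32
tool_pos: [0.4836, -0.1821, -0.0097]
tool_rot: [-180.0, 0.0, 10.1]
force: [0.4, 0.5, 0.6]
grip_width: 0.0008
grasp_force: 0.0
time_s: 5.7
tool_pos: [0.4837, -0.1823, -0.0144]
tool_rot: [-180.0, 0.0, 10.1]
force: [0.5, 0.8, 0.2]
grip_width: 0.0002
grasp_force: 0.0
```

The offset is confirmed: the tool reads −14 mm with no contact. I push to the fence.

```bash
python3 -m jog '[{"dp":[1.2,0,0],"twist":0,"fingers":0},{"dp":[2.4,0,0],"twist":0,"fingers":0},{"dp":[3.3,0,0],"twist":0,"fingers":0},{"dp":[3.8,0,0],"twist":0,"fingers":0},{"dp":[4.2,0,0],"twist":0,"fingers":0},{"dp":[4.6,0,0],"twist":0,"fingers":0},{"dp":[5.0,0,0],"twist":0,"fingers":0},{"dp":[5.4,0,0],"twist":0,"fingers":0}]'
python3 -m jog '[{"dp":[0.3,0,0],"twist":0,"fingers":0},{"dp":[0.6,0,0],"twist":0,"fingers":0},{"dp":[0.8,0,0],"twist":0,"fingers":0},{"dp":[1.0,0,0],"twist":0,"fingers":0},{"dp":[1.1,0,0],"twist":0,"fingers":0},{"dp":[1.1,0,0],"twist":0,"fingers":0}]'
python3 - <<'E'
from m import *
c=cam('wrist'); print(edge(c).round(1)[::3].tolist(),toplate(tool()[0]))
E
```

```text
time_s: 6.7
tool_pos: [0.5372, -0.1729, -0.0144]
tool_rot: [180.0, -0.0, 10.1]
force: [-0.6, -0.2, 0.2]
grip_width: 0.0003
grasp_force: 0.4
time_s: 7.45
tool_pos: [0.5464, -0.1711, -0.0144]
tool_rot: [-180.0, 0.2, 10.1]
force: [-5.7, -0.3, 3.3]
grip_width: 0.0007
grasp_force: 2.5
[[50.8, 49.3], [50.7, 37.3], [50.7, 25.3], [50.7, 13.3], [50.7, 1.3], [50.7, -10.7], [50.7, -22.7], [50.6, -34.7], [50.6, -46.7], [50.6, -58.7]] [15.57231802 -9.7743857 ]
```

```bash
python3 -m jog '[{"dp":[-1,0,0],"twist":0,"fingers":0},{"dp":[-2,1,-0.4],"twist":0,"fingers":0},{"dp":[-2,5,-0.4],"twist":0,"fingers":0},{"dp":[-2,8.7,-0.4],"twist":0,"fingers":0},{"dp":[0,8.7,-0.4],"twist":0,"fingers":0},{"dp":[2.2,8.7,-0.4],"twist":0,"fingers":0},{"dp":[2.2,8.7,-0.4],"twist":0,"fingers":0}]'
python3 -m jog '[{"dp":[0,-0.8,0],"twist":0,"fingers":0},{"dp":[0,-1.4,0],"twist":0,"fingers":0},{"dp":[0,-1.9,0],"twist":0,"fingers":0},{"dp":[0,-2.4,0],"twist":0,"fingers":0},{"dp":[0,-2.9,0],"twist":0,"fingers":0},{"dp":[0,-3.4,0],"twist":0,"fingers":0},{"dp":[0,-3.8,0],"twist":0,"fingers":0},{"dp":[0,-4.2,0],"twist":0,"fingers":0}]'
python3 - <<'E'
from m import *
c=cam('wrist'); e=edge(c).round(1);print(e[::3].tolist(),e[-1],toplate(tool()[0]))
E
```

```text
time_s: 8.38
tool_pos: [0.5861, -0.253, -0.0097]
tool_rot: [180.0, -0.1, 10.1]
force: [-0.4, 0.1, 0.3]
grip_width: 0.0006
grasp_force: 0.0
time_s: 9.38
tool_pos: [0.5772, -0.2121, -0.0101]
tool_rot: [179.9, 0.0, 10.1]
force: [-2.2, -2.9, 2.2]
grip_width: 0.0003
grasp_force: 1.6
[[50.3, 71.8], [52.0, 58.7], [52.0, 45.9], [52.0, 33.1], [51.9, 20.4], [51.9, 7.6], [51.9, -5.2], [51.3, -17.9], [51.3, -30.7], [51.8, -43.5]] [ 51.8 -43.5] [ 38.95348459 -54.49832138]
```

```bash
python3 -m jog '[{"dp":[0,-0.3,0],"twist":0,"fingers":0},{"dp":[0,-0.5,0],"twist":0,"fingers":0},{"dp":[0,-0.6,0],"twist":0,"fingers":0},{"dp":[0,-0.6,0],"twist":0,"fingers":0}]'
python3 - <<'E'
from m import *
c=cam('wrist'); e=edge(c).round(1);print(e[::3].tolist(),e[0],toplate(tool()[0]))
E
```

```text
time_s: 9.93
tool_pos: [0.5763, -0.2056, -0.0102]
tool_rot: [180.0, 0.0, 10.1]
force: [-2.0, -2.7, 1.5]
grip_width: 0.0004
grasp_force: 1.5
[[50.0, 78.4], [51.7, 65.2], [52.2, 52.4], [52.2, 39.6], [51.6, 26.9], [52.2, 14.0], [52.2, 1.3], [51.6, -11.5], [52.1, -24.3], [51.6, -37.0]] [50.  78.4] [ 39.05549812 -48.91598178]
```

```bash
python3 -m jog '[{"dp":[0,-0.2,0],"twist":0,"fingers":0},{"dp":[0,-0.4,0],"twist":0,"fingers":0},{"dp":[0,-0.5,0],"twist":0,"fingers":0},{"dp":[0,-0.5,0],"twist":0,"fingers":0}]'
python3 -m jog '[{"dp":[0,-0.1,0],"twist":0,"fingers":0},{"dp":[0,-0.2,0],"twist":0,"fingers":0},{"dp":[0,-0.2,0],"twist":0,"fingers":0}]'
```

```text
time_s: 10.48
tool_pos: [0.5755, -0.2002, -0.0103]
tool_rot: [-180.0, 0.0, 10.1]
force: [0.1, -2.9, 1.0]
grip_width: 0.0004
grasp_force: 1.3
time_s: 10.85
tool_pos: [0.5752, -0.1988, -0.0103]
tool_rot: [180.0, -0.0, 10.1]
force: [-0.3, -3.5, 0.0]
grip_width: 0.0001
grasp_force: 1.7
```

```bash
python3 -m jog '[{"dp":[0,-0.15,0],"twist":0,"fingers":0},{"dp":[0,-0.25,0],"twist":0,"fingers":0},{"dp":[0,-0.25,0],"twist":0,"fingers":0}]'
python3 - <<'E'
from m import *
c=cam('wrist'); e=edge(c).round(1);print(e[0],e[2],e[-1],toplate(tool()[0]))
E
```

```text
time_s: 11.22
tool_pos: [0.5753, -0.1988, -0.0099]
tool_rot: [179.8, -0.1, 10.0]
force: [0.5, -7.2, -1.1]
grip_width: 0.0006
grasp_force: 3.7
[50.3 85.3] [51.9 76.5] [ 51.6 -30. ] [ 39.17932387 -42.03164787]
```

The bar is against the stop at 7 N. I back off, press on the fence again near the bar's middle, and then look.

```bash
python3 -m jog '[{"dp":[0,1.5,0],"twist":0,"fingers":0},{"dp":[-2,2,0],"twist":0,"fingers":0},{"dp":[-4.8,1.5,0],"twist":0,"fingers":0},{"dp":[-4.8,-3,0.4],"twist":0,"fingers":0},{"dp":[-4.8,-6.5,0.4],"twist":0,"fingers":0},{"dp":[-3.4,-6.5,0.4],"twist":0,"fingers":0},{"dp":[-2.6,-6.5,0.4],"twist":0,"fingers":0},{"dp":[-2.4,-6.5,0.4],"twist":0,"fingers":0}]'
python3 -m jog '[{"dp":[0.1,0,0],"twist":0,"fingers":0},{"dp":[0.2,0,0],"twist":0,"fingers":0},{"dp":[0.2,0,0],"twist":0,"fingers":0}]'
python3 - <<'E'
from m import *
c=cam('wrist'); e=edge(c).round(1);print(e[::3].tolist(),toplate(tool()[0]))
E
```

```text
time_s: 12.28
tool_pos: [0.5404, -0.1369, -0.0144]
tool_rot: [-180.0, 0.0, 10.0]
force: [-0.6, 0.2, -0.4]
grip_width: 0.0007
grasp_force: 0.6
time_s: 12.65
tool_pos: [0.5404, -0.137, -0.0145]
tool_rot: [180.0, 0.1, 10.0]
force: [-3.5, -2.4, 1.4]
grip_width: 0.0007
grasp_force: 2.0
[[50.9, 83.9], [50.8, 71.9], [50.8, 59.9], [50.8, 47.9], [50.7, 35.9], [50.7, 23.9], [50.7, 11.9], [50.7, -0.1], [50.6, -12.1], [50.6, -24.0]] [15.61410057 24.83879131]
```

The bar is flush on both sides: the edge is parallel at 50.7 mm and the end is at 85 mm. I retreat, lift and go over to the stand, turning to yaw −13°.

```bash
python3 -m jog '[{"dp":[-1.5,0,0],"twist":0,"fingers":0},{"dp":[-3,0,-1],"twist":0,"fingers":0},{"dp":[-3.1,0,-7],"twist":0,"fingers":0},{"dp":[-3.1,0,-13],"twist":0,"fingers":0},{"dp":[-3.1,0,-19],"twist":0,"fingers":0},{"dp":[-3.1,-3,-24],"twist":5,"fingers":0.5},{"dp":[-3.1,-7,-28.5],"twist":10,"fingers":0.5},{"dp":[-3.1,-13,-28.5],"twist":15,"fingers":0.5}]'
python3 -m jog '[{"dp":[0.5,-5,0],"twist":4,"fingers":0.5},{"dp":[1,-10,0],"twist":8,"fingers":0.5},{"dp":[1.8,-15,0],"twist":8,"fingers":0.5},{"dp":[1.8,-20,0],"twist":8,"fingers":0.5},{"dp":[1.8,-20,0],"twist":8,"fingers":0.5},{"dp":[1.8,-20,0],"twist":8,"fingers":0.5}]'
python3 - <<'E'
from h import *; import pickle
c=cam('wrist'); pickle.dump(c,open('w3.pkl','wb')); print(tool()[0],env.get_obs()['tool_rot'])
cv2.imwrite('pics/w3.png',c['pixels'])
E
```

```text
time_s: 13.7
tool_pos: [0.4905, -0.013, 0.2748]
tool_rot: [180.0, -0.5, -5.2]
force: [1.0, 1.8, -0.6]
grip_width: 0.0227
grasp_force: 0.0
time_s: 14.45
tool_pos: [0.5232, 0.1839, 0.2705]
tool_rot: [180.0, -0.0, -12.9]
force: [0.0, -1.0, -0.3]
grip_width: 0.0433
grasp_force: 0.0
[0.52352871 0.1829734  0.27057184] [ 1.79953935e+02 -3.49284558e-02 -1.29998162e+01]
```

View pics/w3.png

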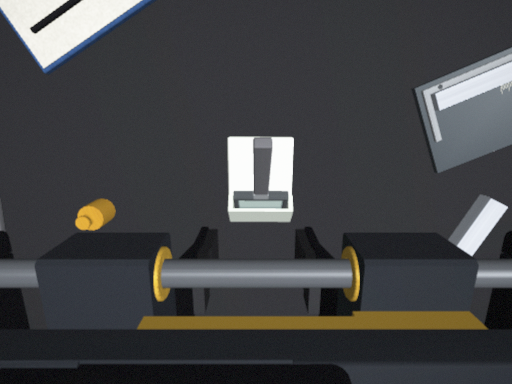

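The stand is square in the picture: base (229–293, 137–220), handle from tail (262,141) to (262,190), head at row 198. I fit the handle axis from the depth.

Run:
```python
from h import *; import pickle
c=pickle.load(open('w3.pkl','rb')); W=cloud(c); T=np.array([.52353,.18297,.27057]); y=np.radians(-13)
R=np.array([[np.cos(y),np.sin(y),0],[np.sin(y),-np.cos(y),0],[0,0,-1]])
L=(W-T)@R*1000
for v in range(136,226,4): print(v,[(*L[v,u,:2].round(0).tolist(),round(W[v,u,2]*1000)) for u in (250,262,275)])
im=c['pixels']; m=(W[...,2]>.075)&(W[...,2]<.2)&(im.max(2)<120); m[:,:235]=0;m[:,290:]=0;m[:135]=0;m[192:]=0
q=np.c_[L[m][:,:2],W[m][:,2]*1000]; print(len(q),q.mean(0)); u,s,vt=np.linalg.svd(q-q.mean(0)); print(vt[0],s[:2])
for k in range(142,190,8):
    r=np.where(m[k])[0]; print(k,r.min(),r.max(),L[k,r.min(),1],L[k,r.max(),1])
b=(im.min(2)>140)&(W[...,2]<.02)&(W[...,2]>0.001); b[:,:215]=0;b[:,305:]=0;b[:130]=0;b[200:]=0
q=W[b]; r=cv2.minAreaRect((q[:,:2]*1000).astype(np.float32)); print(r, np.median(q[:,2]))
```

```text
136 [(38.0, -9.0, 2), (38.0, 9.0, 2), (38.0, 28.0, 1)]
140 [(33.0, -9.0, 14), (47.0, 6.0, 173), (33.0, 27.0, 12)]
144 [(27.0, -9.0, 13), (44.0, 6.0, 176), (27.0, 27.0, 13)]
148 [(22.0, -9.0, 12), (40.0, 6.0, 177), (22.0, 27.0, 13)]
152 [(16.0, -9.0, 12), (36.0, 6.0, 172), (16.0, 28.0, 12)]
156 [(10.0, -9.0, 13), (31.0, 6.0, 166), (10.0, 28.0, 14)]
160 [(5.0, -9.0, 15), (27.0, 6.0, 161), (4.0, 28.0, 13)]
164 [(-2.0, -9.0, 11), (22.0, 6.0, 155), (-2.0, 28.0, 13)]
168 [(-8.0, -9.0, 12), (17.0, 6.0, 149), (-8.0, 28.0, 12)]
172 [(-13.0, -9.0, 14), (12.0, 6.0, 144), (-14.0, 28.0, 12)]
176 [(-19.0, -9.0, 13), (6.0, 7.0, 136), (-20.0, 28.0, 11)]
180 [(-25.0, -9.0, 13), (-0.0, 7.0, 129), (-26.0, 28.0, 13)]
184 [(-32.0, -9.0, 13), (-6.0, 7.0, 122), (-32.0, 28.0, 13)]
188 [(-38.0, -9.0, 12), (-13.0, 7.0, 114), (-38.0, 29.0, 12)]
192 [(-26.0, -8.0, 83), (-20.0, 7.0, 106), (-26.0, 24.0, 83)]
196 [(-30.0, -8.0, 87), (-27.0, 7.0, 97), (-30.0, 24.0, 87)]
200 [(-35.0, -8.0, 88), (-35.0, 8.0, 87), (-35.0, 24.0, 88)]
204 [(-45.0, -8.0, 71), (-45.0, 8.0, 72), (-46.0, 25.0, 69)]
208 [(-54.0, -8.0, 60), (-54.0, 8.0, 61), (-54.0, 26.0, 60)]
212 [(-56.0, -8.0, 72), (-56.0, 8.0, 73), (-55.0, 25.0, 74)]
216 [(-65.0, -8.0, 62), (-65.0, 8.0, 62), (-65.0, 26.0, 62)]
220 [(-76.0, -8.0, 48), (-76.0, 9.0, 49), (-76.0, 27.0, 49)]
224 [(-100.0, -10.0, -1), (-100.0, 10.0, 1), (-99.0, 30.0, 2)]
691 [ 14.76028689   5.46207551 146.56150591]
[-0.64630893 -0.00135655 -0.76307465] [704.51259011 123.53401097]
142 254 254 -1.8122055532024943 -1.8122055532024943
150 254 270 -1.8201168544337738 12.999165580664831
158 254 270 -1.9027275643022308 13.608524601309785
166 254 269 -1.9974756031692444 13.276479156919743
174 254 268 -2.0955580859797345 12.812171881597653
182 254 267 -2.2066508912470755 12.369661926488915
((513.7686767578125, 179.55169677734375), (96.89613342285156, 93.2435302734375), 76.53717803955078) 0.012849066872947134
```

Handle axis in the tool frame: slope 50°, tail at (48, 5.6) mm and z 173 mm. That puts the lens at (−45, 62), which agrees with the depth of the glass. I pinch 90 mm from the lens, so that the gripper body clears the tail.

```bash
python3 -m jog '[{"dp":[1.3,0.55,0],"twist":0,"fingers":0.5},{"dp":[1.3,0.55,4],"twist":0,"fingers":0.5},{"dp":[1.3,0.55,8],"twist":0,"fingers":0.5},{"dp":[1.3,0.55,12],"twist":0,"fingers":0.5},{"dp":[1.3,0.55,15],"twist":0,"fingers":0.5},{"dp":[1.3,0.55,17],"twist":0,"fingers":0.5},{"dp":[1.3,0.55,18.2],"twist":0,"fingers":0.5},{"dp":[1.3,0.55,18.2],"twist":0,"fingers":0.5}]'
python3 -m jog '[{"dp":[0,0,0],"twist":0,"fingers":0},{"dp":[0,0,0],"twist":0,"fingers":0},{"dp":[0,0,0],"twist":0,"fingers":0},{"dp":[0,0,0],"twist":0,"fingers":0},{"dp":[0,0,0],"twist":0,"fingers":0},{"dp":[0,0,0],"twist":0,"fingers":0}]' 40
```

```text
time_s: 15.5
tool_pos: [0.535, 0.1756, 0.0884]
tool_rot: [180.0, 0.0, -12.9]
force: [0.1, -0.3, 0.2]
grip_width: 0.0433
grasp_force: 0.0
time_s: 16.25
tool_pos: [0.5352, 0.176, 0.0891]
tool_rot: [180.0, -0.0, -12.9]
force: [-0.7, 0.3, 4.0]
grip_width: 0.0179
grasp_force: 40.0
```

Gripped: the opening reads 17.9 mm, which matches the handle. I draw it out along the 50° slope.

```bash
python3 -m jog '[{"dp":[0.5,0,-0.6],"twist":0,"fingers":0},{"dp":[1.1,0,-1.3],"twist":0,"fingers":0},{"dp":[1.7,0,-2.05],"twist":0,"fingers":0},{"dp":[2.4,0,-2.85],"twist":0,"fingers":0},{"dp":[3.1,0,-3.7],"twist":0,"fingers":0},{"dp":[3.9,0,-4.65],"twist":0,"fingers":0},{"dp":[4.7,0,-5.6],"twist":0,"fingers":0},{"dp":[5.5,0,-6.55],"twist":0,"fingers":0}]'
python3 -m jog '[{"dp":[0.5,0,-2],"twist":0,"fingers":0},{"dp":[0.8,0,-3.5],"twist":0,"fingers":0},{"dp":[0.8,0,-3.5],"twist":0,"fingers":0}]'
python3 - <<'E'
from h import *
c=cam('side'); cv2.imwrite('pics/s4.png',cv2.resize(c['pixels'][120:290,190:390],None,fx=4,fy=3.5,interpolation=cv2.INTER_CUBIC)); print(tool()[0])
E
```

```text
time_s: 17.25
tool_pos: [0.5892, 0.1635, 0.1549]
tool_rot: [-180.0, -0.0, -12.9]
force: [-0.2, -0.1, -1.5]
grip_width: 0.0172
grasp_force: 40.0
time_s: 17.62
tool_pos: [0.5975, 0.1622, 0.1908]
tool_rot: [-179.9, -0.2, -12.9]
force: [-0.7, 0.7, -1.9]
grip_width: 0.0173
grasp_force: 40.0
[0.59662906 0.16205364 0.18961274]
```

View pics/s4.png

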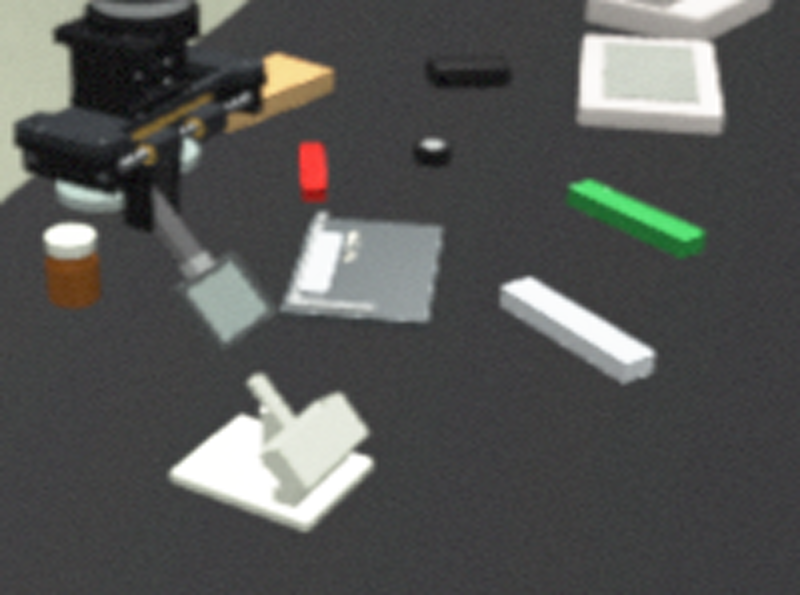

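The magnifier is out and still at about 50°: handle (180,220), head (228,300). The bar stays flush on the plate. I carry it to clear bench between the jar and the plate and lower the head's edge to the bench.

```bash
python3 -m jog '[{"dp":[2,4,0],"twist":0,"fingers":0},{"dp":[4,8,0],"twist":0,"fingers":0},{"dp":[5.5,10.5,0],"twist":0,"fingers":0},{"dp":[5.5,10.5,4],"twist":0,"fingers":0},{"dp":[5.5,10.5,8],"twist":0,"fingers":0},{"dp":[5.5,10.5,11],"twist":0,"fingers":0},{"dp":[5.5,10.5,13],"twist":0,"fingers":0},{"dp":[5.5,10.5,13],"twist":0,"fingers":0}]'
python3 -m jog '[{"dp":[0,0,0.3],"twist":0,"fingers":0},{"dp":[0,0,0.6],"twist":0,"fingers":0},{"dp":[0,0,0.9],"twist":0,"fingers":0},{"dp":[0,0,0.9],"twist":0,"fingers":0}]'
```

```text
time_s: 18.68
tool_pos: [0.6249, 0.0472, 0.0574]
tool_rot: [179.9, 0.2, -12.9]
force: [-0.1, 0.2, -0.7]
grip_width: 0.0176
grasp_force: 40.0
time_s: 19.18
tool_pos: [0.629, 0.0471, 0.0528]
tool_rot: [-180.0, -0.3, -12.9]
force: [1.2, -1.0, 5.3]
grip_width: 0.0177
grasp_force: 40.0
```

Contact at 5 N. I loosen the grip and lower along the arc so that the magnifier turns level against the bench.

```bash
python3 -m jog '[{"dp":[0.7,0,0.5],"twist":0,"fingers":0},{"dp":[1.2,0,1],"twist":0,"fingers":0},{"dp":[1.7,0,1.5],"twist":0,"fingers":0},{"dp":[2.1,0,2],"twist":0,"fingers":0},{"dp":[2.5,0,2.5],"twist":0,"fingers":0},{"dp":[2.8,0,3],"twist":0,"fingers":0},{"dp":[3.1,0,3.5],"twist":0,"fingers":0},{"dp":[3.4,0,4],"twist":0,"fingers":0}]' 12
python3 -m jog '[{"dp":[0.2,0,0.5],"twist":0,"fingers":0},{"dp":[0.4,0,1],"twist":0,"fingers":0},{"dp":[0.5,0,1.5],"twist":0,"fingers":0},{"dp":[0.7,0,2],"twist":0,"fingers":0},{"dp":[0.8,0,2.5],"twist":0,"fingers":0},{"dp":[0.9,0,3],"twist":0,"fingers":0},{"dp":[0.9,0,3.2],"twist":0,"fingers":0},{"dp":[0.9,0,3.2],"twist":0,"fingers":0}]'
python3 - <<'E'
from h import *
c=cam('side'); cv2.imwrite('pics/s5.png',cv2.resize(c['pixels'][120:290,190:390],None,fx=4,fy=3.5,interpolation=cv2.INTER_CUBIC)); print(tool()[0])
E
```

```text
time_s: 20.18
tool_pos: [0.6587, 0.0398, 0.0093]
tool_rot: [180.0, 0.1, -12.9]
force: [-0.2, -0.1, 0.7]
grip_width: 0.0178
grasp_force: 12.0
time_s: 21.18
tool_pos: [0.6686, 0.0376, -0.0218]
tool_rot: [180.0, -0.0, -12.9]
force: [1.2, 0.2, -0.6]
grip_width: 0.0179
grasp_force: 12.0
[ 0.66854729  0.03754875 -0.02164318]
```

View pics/s5.png

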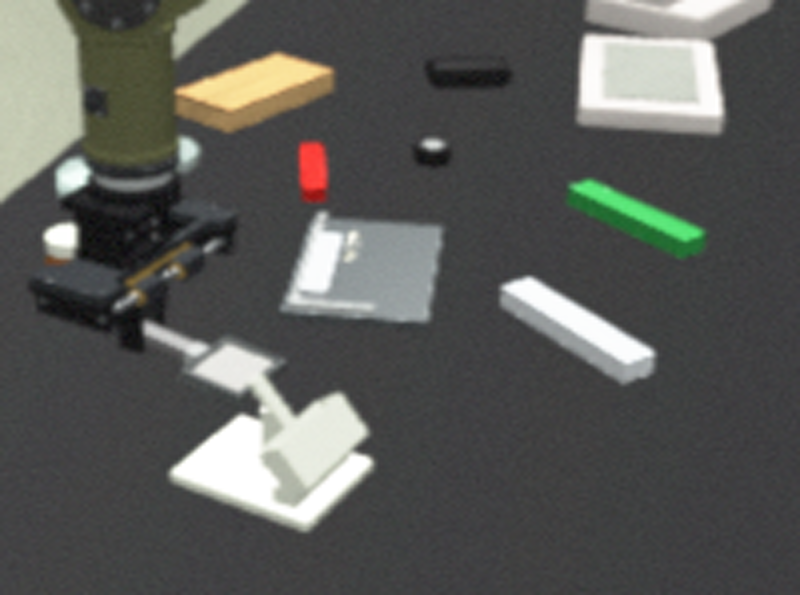

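The magnifier is nearly flat on the bench: head (233,366), handle to (150,325). I open to let it settle, shift nearer to the head and measure.

```bash
python3 -m jog '[{"dp":[0,0,0],"twist":0,"fingers":0.45},{"dp":[0,0,0],"twist":0,"fingers":0.45},{"dp":[0,0,0],"twist":0,"fingers":0.45},{"dp":[0,0,0],"twist":0,"fingers":0.45},{"dp":[-1,0,0],"twist":0,"fingers":0.45},{"dp":[-2,0,0],"twist":0,"fingers":0.45},{"dp":[-2.5,0,0.3],"twist":0,"fingers":0.45},{"dp":[-2.5,0,0.3],"twist":0,"fingers":0.45}]'
python3 - <<'E'
from h import *
T,R=tool(); print(T)
for n in ('top','wrist'):
    c=cam(n); W=cloud(c); L=(W-T)@R*1000; im=c['pixels']
    print(n)
    for x in range(-100,110,10):
        m=(abs(L[...,0]-x)<3)&(abs(L[...,1])<60)&(W[...,2]>.006)&(W[...,2]<.045)
        if m.sum()>2: print(x,m.sum(),L[m][:,1].min().round(),L[m][:,1].max().round(),np.round(np.median(W[m][:,2])*1000,1))
E
```

```text
time_s: 22.22
tool_pos: [0.6432, 0.0433, -0.025]
tool_rot: [180.0, 0.0, -12.9]
force: [0.0, 0.7, -0.2]
grip_width: 0.0393
grasp_force: 0.0
[ 0.64321313  0.04332119 -0.02504642]
top
-90 30 -33.0 14.0 11.9
-80 27 -34.0 6.0 10.1
-70 22 -34.0 -0.0 10.7
-60 16 -34.0 -5.0 9.9
-50 13 -32.0 -14.0 9.9
-40 11 -34.0 -19.0 9.5
wrist
-40 567 -32.0 34.0 12.5
-30 284 -8.0 10.0 13.1
-20 36 -8.0 10.0 13.1
-10 13 -19.0 21.0 42.7
0 392 -19.0 21.0 12.8
10 1705 -30.0 33.0 24.0
20 358 -8.0 10.0 12.7
30 370 -7.0 10.0 12.8
40 392 -7.0 10.0 12.7
50 415 -8.0 10.0 12.7
60 451 -8.0 10.0 12.7
70 466 -7.0 10.0 12.7
80 277 -7.0 10.0 12.5
```

It lies flat: the handle top reads a constant 12.7 mm along its length. I grip firmly, lift and measure the lens.

```bash
python3 -m jog '[{"dp":[0,0.12,0],"twist":0,"fingers":0},{"dp":[0,0.12,0],"twist":0,"fingers":0},{"dp":[0,0.12,0],"twist":0,"fingers":0},{"dp":[0,0.12,0],"twist":0,"fingers":0},{"dp":[0,0.12,0],"twist":0,"fingers":0}]' 55
python3 -m jog '[{"dp":[0,0,-1],"twist":0,"fingers":0},{"dp":[0,0,-3],"twist":0,"fingers":0},{"dp":[0,0,-6],"twist":0,"fingers":0},{"dp":[0,0,-9],"twist":0,"fingers":0},{"dp":[0,0,-12],"twist":0,"fingers":0},{"dp":[0,0,-14],"twist":0,"fingers":0},{"dp":[0,0,-14],"twist":0,"fingers":0}]'
python3 - <<'E'
from h import *
T,R=tool(); print(T)
for n in ('wrist','top'):
    c=cam(n); W=cloud(c); L=(W-T)@R*1000
    zz=-L[...,2]  # height above reported TCP
    m=(abs(L[...,1])<45)&(abs(L[...,0])<110)&(zz>15)&(zz<55)&(W[...,2]>.05)
    print(n,m.sum())
    for x in range(-105,110,10):
        k=m&(abs(L[...,0]-x)<4)
        if k.sum()>2: print(x,k.sum(),L[k][:,1].min().round(),L[k][:,1].max().round(),np.median(zz[k]).round(1))
    h=m&(L[...,0]<-32)
    print('x range',L[m][:,0].min(),np.percentile(L[m][:,0],[1,99]))
    if h.sum(): print('head x',L[h][:,0].min(),L[h][:,0].max())
E
```

```text
time_s: 22.95
tool_pos: [0.6438, 0.0421, -0.0248]
tool_rot: [-180.0, -0.0, -12.9]
force: [1.2, -0.0, -0.6]
grip_width: 0.0171
grasp_force: 55.0
time_s: 23.82
tool_pos: [0.6451, 0.0424, 0.1177]
tool_rot: [-180.0, -0.2, -12.9]
force: [0.3, 0.3, -1.8]
grip_width: 0.0171
grasp_force: 55.0
[0.64508449 0.04238294 0.11768823]
wrist 7386
-45 129 -17.0 19.0 34.5
-35 474 -10.0 12.0 37.4
-25 310 -8.0 10.0 37.7
-5 212 -7.0 10.0 37.4
5 486 -7.0 14.0 37.6
15 641 -16.0 19.0 37.7
25 492 -8.0 10.0 37.6
35 518 -7.0 10.0 37.7
45 540 -7.0 10.0 37.7
55 573 -7.0 11.0 37.8
65 585 -7.0 11.0 37.9
75 622 -7.0 10.0 37.9
x range -45.121762542408646 [-43.65288087  78.31249661]
head x -45.121762542408646 -32.01954148759715
top 157
-95 26 -33.0 -1.0 34.7
-85 34 -34.0 -5.0 32.5
-75 23 -34.0 -13.0 33.8
-65 19 -34.0 -18.0 32.2
-55 15 -34.0 -23.0 33.0
-45 7 -34.0 -28.0 35.9
x range -95.60041394931748 [-95.48473578 -39.88433772]
head x -95.60041394931748 -35.942990286492325
```

It is level (0.2°), with the lens 66 mm behind the TCP. I carry it to the free end of the bar.

```bash
python3 -m jog '[{"dp":[0.5,2.5,0],"twist":0,"fingers":0},{"dp":[1.2,6,0],"twist":0,"fingers":0},{"dp":[2,10,0],"twist":0,"fingers":0},{"dp":[2.8,14,0],"twist":0,"fingers":0},{"dp":[3.6,18,0],"twist":0,"fingers":0},{"dp":[4.3,21.5,0],"twist":0,"fingers":0},{"dp":[4.7,23.7,0.5],"twist":0,"fingers":0},{"dp":[4.85,24.45,1],"twist":0,"fingers":0}]'
python3 -m jog '[{"dp":[0,0,0.6],"twist":0,"fingers":0},{"dp":[0,0,1.2],"twist":0,"fingers":0},{"dp":[0,0,1.2],"twist":0,"fingers":0},{"dp":[0,0,1.2],"twist":0,"fingers":0}]'
python3 - <<'E'
from m import *
T,R=tool(); print(T, 'lens',T+R@[-.066,.0007,-.0316],'target',P0+RP@[.038,-.035])
c=cam('wrist'); cv2.imwrite('pics/w6.png',c['pixels']); W=cloud(c); L=(W-T)@R*1000
m=(abs(L[...,1])<12)&(L[...,0]>-35)&(L[...,0]<75)&(-L[...,2]>25)&(-L[...,2]<45)&((L[...,0]>25)|(L[...,0]<-15))
print('slope deg',np.degrees(np.polyfit(L[m][:,0],-L[m][:,2],1)[0]))
s=cam('side'); V=cloud(s); v=toplate(V)
b=(V[...,2]>.0235)&(V[...,2]<.036)&(s['pixels'].min(2)>140)&(abs(v[...,0]-38)<25)&(abs(v[...,1]-25)<80)
print('bar seen',b.sum(),v[b].min(0),v[b].max(0),v[b].mean(0))
cv2.imwrite('pics/s6.png',cv2.resize(s['pixels'][120:290,190:390],None,fx=4,fy=3.5,interpolation=cv2.INTER_CUBIC))
E
```

```text
time_s: 24.92
tool_pos: [0.6353, -0.2083, 0.1035]
tool_rot: [-180.0, 0.1, -13.0]
force: [0.8, -0.1, -1.4]
grip_width: 0.0166
grasp_force: 55.0
time_s: 25.42
tool_pos: [0.6366, -0.2062, 0.0935]
tool_rot: [-180.0, -0.0, -12.9]
force: [-0.6, 0.2, -1.7]
grip_width: 0.0173
grasp_force: 55.0
[ 0.63664057 -0.2062239   0.09351556] lens [ 0.57212509 -0.19222653  0.12508891] target [ 0.57286954 -0.19205407]
slope deg 0.1420239130219997
bar seen 119 [ 27.95922247 -34.06881808] [52.174804   89.97452201] [39.51660862 32.45495067]
```

View pics/s6.png

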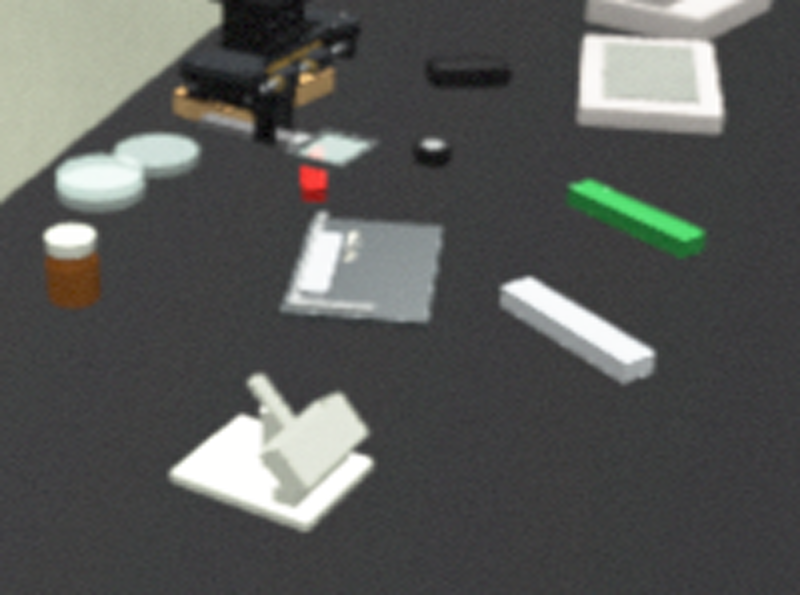

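The side view shows the magnifier level in the gripper (lens at (335,148)), the bar flush in its corner (320,262), and the jar and mount untouched. The lens is within 1 mm of the target and 97 mm above the bar.

```bash
python3 -m jog '[{"dp":[0.07,0,-0.2],"twist":0,"fingers":0},{"dp":[0.07,0,-0.2],"twist":0,"fingers":0},{"dp":[0.07,0,-0.2],"twist":0,"fingers":0},{"dp":[0.07,0,-0.2],"twist":0,"fingers":0}]'; python3 -c "
from cell import env
print(env.sign_off())"
```

```text
time_s: 26.02
tool_pos: [0.6369, -0.2073, 0.0952]
tool_rot: [180.0, 0.0, -12.9]
force: [0.7, -0.0, -1.2]
grip_width: 0.0169
grasp_force: 55.0
the job is handed in; nothing more can be done
None
```

Job handed in at 26 s: the bar measured flush against the fence and end stop, and the magnifier is held level with its lens over the bar's free end, within about 2 mm sideways and about 99 mm above the bar.

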